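# Close up the slip tank

## Robot

A 6-joint arm with a two-finger parallel gripper is mounted at the origin on the work surface. World frame = base frame: x ahead of the robot, y to its left, z up, the work surface at z = 0. Lengths are in m, angles in rad, forces in N, time in s.
With the tool pointing down it reaches from about 0.375 to 0.975 m from the base axis. Payload 3.8 kg.
Tool frame: the origin (TCP) lies on the mounting face of the last link; the fingertips stand 173 mm ahead of it and the grasp point (between the pads) lies 155 mm ahead of it; z points along the fingers, y is the line along which they close (so a half turn about z gives the same grasp; the last joint's range is limited). The gripper opens to 85 mm and grips with 20 to 120 N. Pads are 22 mm wide; open, the fingers measure 114 mm over their backs; the gripper's body (76 mm by 85 mm) begins 54 mm behind the grasp point. The pads swing forward as they close: fully open they stand 13 mm farther back than shut.
Start: joints at [1.25, 0.264, 1.604, -0, 1.274, -0.037], TCP at [0.189, 0.648, 0.405] pointing down, gripper open.
Joint ranges: [-2.63, 2.63], [-0.94, 2.18], [0.31, 2.57], [-1.31, 4.45], [0, 2.66], [-2.55, 2.55]. Speed limits (rad/s): [2.57, 2.57, 3.14, 3.14, 3.14, 3.14].

## Interface

Orientations are given as a rotation vector (axis times angle).
In Python, from workcell import bot gives the robot as it stands.
- The arm moves only by the tool drive_tool, never from a script. Its argument "increments" is a list of rows, each an object with "delta_pos": the shift along the tool's x, y, z in mm, a list of three; "turn": the turn about the tool's z in rad; "jaw": the opening, from -1 (shut) to 1 (fully open). A call has 1 to 8 rows; each row shifts and turns the commanded pose from where the row before left it, along the tool's axes as they then stand; what a row does not reach is not made up. A row lasts 1/12 s, in which the tool goes at most 41.7 mm and 7.16 degrees, less where a joint would pass 70% of its speed; a pose out of reach is approached as far as the arm can. A call is refused whole if a number of a shift passes 41.7 or a number of a turn 0.125, either way. A call with a gripper value outside its range is refused whole. The fingers move at their own pace and stop on an object; "grip_force" is the grip in N (left out, the last holds). Time passes only in rows, so rows that do not move let the fingers close. It gives the time, the measured TCP pose, the force, the opening and the grip force at its end, in the units of the state.
- bot.read_state(): the state, without advancing time (a new reading comes with each control period).
- bot.read_camera(name): name is "scene" or "top" or "wrist"; returns a dict with "pixels" (400x640x3 uint8, red, green, blue), "fovy" (degrees; the focal length in pixels is half the picture's height over the tangent of half this angle, whatever the lens; pixels are square), "cx", "cy" (the principal point, pixels), "camera_from_world" (4x4, takes a point from world to camera coordinates); the wrist camera has in their place "hand_eye" (4x4, takes a point from camera to tool coordinates, whose origin is the TCP and whose axes are the flange's). Camera axes: x right, y down, z forward; pixel columns grow to the right and rows downward; lengths in m; the calibration is good to about 2 mm. A picture is of the moment at which its call begins: read the wrist's pose just before it. There is no depth.
- bot.finish_job(): hands the job in; it is judged then, once.
The state is a dict: "time": time; "q": joint angles; "joint_vel": joint speeds; "joint_torque": joint torques, N m; "tool_pos": TCP position; "tcp_rot": TCP orientation; "wrist_force": force on the tool from outside, world axes, zero at the start; "torque": the same for the moment, N m; "width": opening from 0.0 (shut) to 1.0 (fully open); "grip_force": force on a finger pad.
Only numpy, scipy, OpenCV 4.12 (cv2) and the standard library are available. Lean on these libraries where they do the work, as an engineer would, in place of code of your own. Each camera call takes 0.05 s, during which the arm holds its last target. There are 200 camera calls.

## Task

The rinsed casting-slip tank is finished with for the day: close it up. Shut its lid, swing the hasp right over so that it lies flat over the catch, and turn the tap's lever fully shut, square across its pipe. Leave the bowl, the pot and the brush where they are.

Things in the scene. Friction and masses are not known exactly. Their poses are not given: they have to be found in the camera images.
- tank: Steel slip tank, fixed: a box 260 mm (x) by 240 mm (y), 170 mm high. Origin: centre of its underside, on the table. Its -x side is the front, roughly facing the robot; z is up; a brass pipe with the tap leaves its +y side. The front 75 mm of the top is a fixed deck with the catch; the rest is the hinged lid, level with the deck when shut.
- lid (a joint): The tank's lid: steel plate 186 mm (x) by 240 mm (y), 8 mm thick, hinged along the tank's rear (+x) top edge. 0 = shut, grows as the front edge rises, to 1.4. Stiff: it stays where it is left; 1 to 4 N down near the front edge closes it. The hasp sits at the middle of its front edge; its top is bare on either side.
- lid_edge (a point): Middle of the lid's front edge, on its top surface. The lid's hinge axis lies 186 mm from it, along the tank's y axis, at tank x = +130 mm, 170 mm above the table. The point's axes are the lid's, equal to the tank's when the lid is shut.
- hasp (a joint): Hasp on the lid: dark steel strap 36 mm wide, 4 mm thick, with a 14 by 33 mm slot and a rolled end 10 mm in diameter, 36 mm long. Turns about an axis along the tank's y: 0 = folded back flat on the lid (to the tank's +x), pi/2 = square to the lid, pi = to the tank's -x, flat over the catch (stops at 0 and pi). Stays where it is left; 1 to 2 N at the tip moves it.
- hasp_hinge (a point): Centre of the hasp's hinge axis, on the lid 11 mm behind its front edge and 10 mm above its top (180 mm above the table, at tank x = -45 mm, when the lid is shut).
- hasp_tip (a point): Centre of the hasp's rolled edge, 88 mm from the hinge axis. With the hasp home it stands 180 mm above the table, 10 mm above the deck's level and just beyond the deck's front edge. It can be pinched across the strap's 36 mm width (along the tank's y) and swings round in that grip.
- catch (a point): Top of the catch, a steel loop of 5 mm bar, 21 mm long in the tank's x and 5 mm wide, standing 26 mm above the deck at tank x = -95 mm (50 mm in front of the hasp's hinge); under it is a foot 30 by 30 mm, 6 mm high. The hasp's slot passes over the loop.
- valve (a joint): The tap's quarter-turn lever, turning about an upright stem: 0 = open, lever along the pipe (pointing to the tank's +y); pi/2 = shut, lever square to the pipe, pointing to the tank's -x (front). It grows counter-clockwise seen from above. Stops at 0 and pi/2; friction keeps it where it is left; about 2 to 3 N near its end turns it.
- valve_stem (a point): Point on the stem's axis at the mid-height of the lever, 124 mm above the table, 90 mm out from the tank's +y wall.
- valve_end (a point): Outer end of the lever, 110 mm from the stem's axis. The lever's black grip is 16 mm wide and 14 mm high, from 25 to 110 mm from the axis; the brass pipe and tap below it reach no higher than 105 mm above the table, the stem excepted.
- bowl: Bystander: terracotta bowl, 110 mm across, 45 mm high, under the tap's spout. Origin at the centre of its underside.
- pot: Bystander: white pot, 70 mm across, 80 mm high. Origin at the centre of its underside.
- brush: Bystander: brush, 200 mm long, lying on the table along the tank's -y side. Origin at its middle underneath, length along its own x.

How it is judged:
By the outcome, as a careful person would: the job done as asked, in the order asked, and still so for the second after the job is handed in, with the robot touching nothing.
It also fails if it takes over 64 s, if anything falls off the work surface, if the arm or the gripper's body presses on something with over 40 N, if the wrist force passes 120 N, or if a joint passes its speed limit or range.

## Working session

There is one attempt and no reset: what is moved stays moved. The work goes in short steps, Python scripts to look and compute and a tool call to move; the robot and the scene stay as the last step left them, time stands still between calls to the robot, and variables do not carry over. Pictures are saved under pics/ and viewed, at most 10 in all, crops included, and the job is handed in when it is done.

Besides the shell and the picture viewer there is one more tool, called after ">>>" as name(argument=value, ...) on one line, values as JSON. drive_tool: Moves the arm, as the interface text tells. Its arguments: {"type":"object","properties":{"increments":{"type":"array"},"grip_force":{"type":"number"}},"required":["increments"]}

```bash
mkdir -p pics; ls
python3 - <<'E'
from workcell import bot
import cv2
s=bot.read_state();print(s)
for n in("scene","top"):
    c=bot.read_camera(n);cv2.imwrite(f"pics/{n}0.png",c["pixels"][:,:,::-1]);print(n,c["fovy"],c["cx"],c["cy"],c["camera_from_world"].tolist() if hasattr(c["camera_from_world"],'tolist') else c["camera_from_world"])
E
```

```text
pics
{'time': 0.0, 'q': array([ 1.25003984e+00,  2.64741420e-01,  1.60535336e+00, -1.85883448e-05,
        1.27371314e+00, -3.68776037e-02]), 'joint_vel': array([-0.00164697, -0.00118185,  0.00068674,  0.00121163, -0.0005125 ,
        0.00205531]), 'joint_torque': array([-2.61681871e-04, -5.15122783e+01, -3.67304707e+01, -1.39619929e-04,
        1.33323896e-02, -2.52726215e-05]), 'tool_pos': array([0.18893764, 0.64766316, 0.40338066]), 'tcp_rot': array([-0.4443581 , -3.10962583,  0.0034288 ]), 'wrist_force': array([-0.58235276, -0.06312214,  0.68490906]), 'torque': array([ 0.0183763 , -0.00485087, -0.01572481]), 'grip_force': 0.0, 'width': 0.9967590920001485}
scene 49.294378689322656 319.05659775693965 198.7117790221922 [[0.0024880907402347018, 0.9999905477814303, -0.0035656349032999217, 0.014040142989415657], [0.7330646335172809, -0.004249122776363593, -0.6801457108898108, -0.3489941628299742], [-0.6801544328243718, -0.000921576598368733, -0.7330682766331733, 1.6354494426035617], [0.0, 0.0, 0.0, 1.0]]
top 52.71394869777689 320.7514678885937 203.98789935145678 [[0.025933721037418592, -0.9996568961566642, -0.003678597501398576, -0.020725431034643735], [-0.9992830664137489, -0.02582213860334129, -0.027687006640030078, 0.6116449222819296], [0.027582517867094397, 0.004393987297863215, -0.9996098726922105, 1.1092382046504754], [0.0, 0.0, 0.0, 1.0]]
```

View pics/scene0.png

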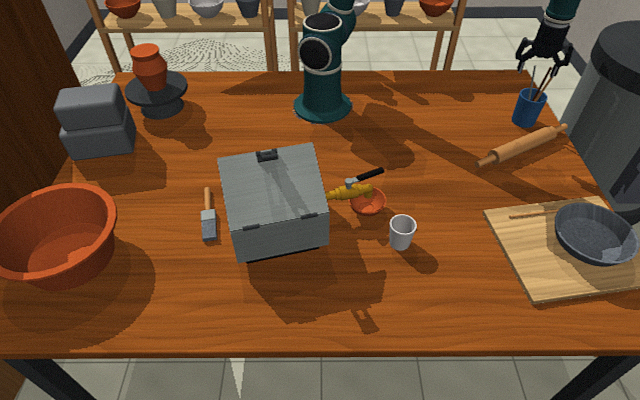

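View pics/top0.png

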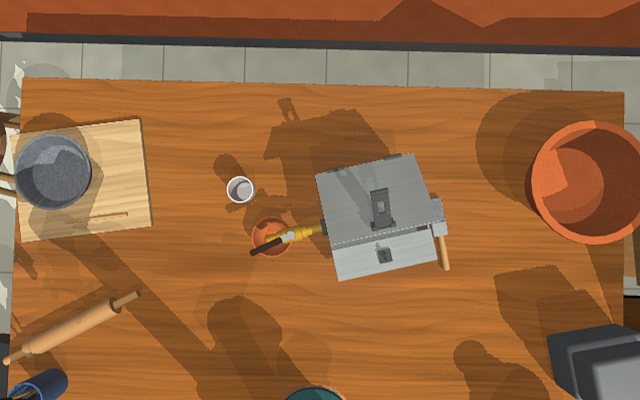

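The scene view looks back at the robot: the lid is part open, and the hasp's shadow shows around (360,320). In the top view the tank is near (385,215) and turned, with the catch at (383,254), the hasp at (380,205), the lever at (268,245) and the pot at (240,190). I'll enlarge the top view.

Run:
```python
import cv2
a=cv2.imread("pics/top0.png")[140:290,240:460];cv2.imwrite("pics/topc.png",cv2.resize(a,None,fx=3.6,fy=3.6,interpolation=cv2.INTER_CUBIC))
a=cv2.imread("pics/scene0.png")[130:270,200:400];cv2.imwrite("pics/scenec.png",cv2.resize(a,None,fx=4,fy=4,interpolation=cv2.INTER_CUBIC))
```

```text
(no output)
```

View pics/topc.png

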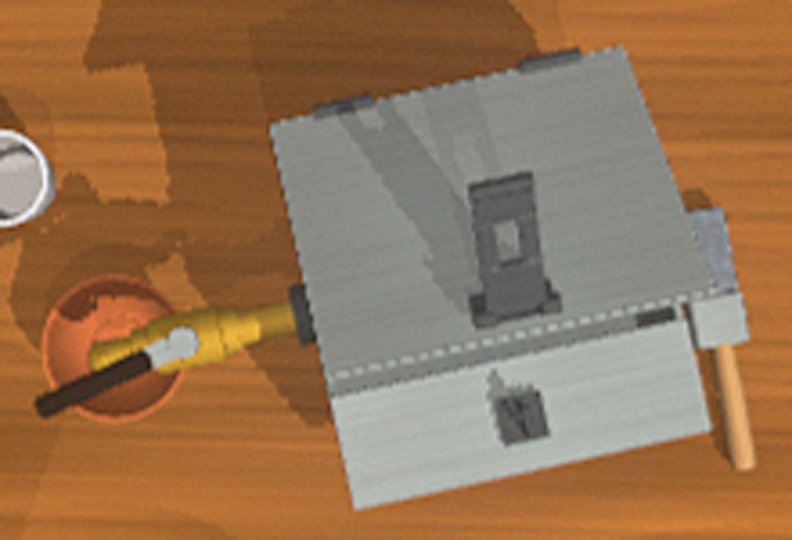

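View pics/scenec.png

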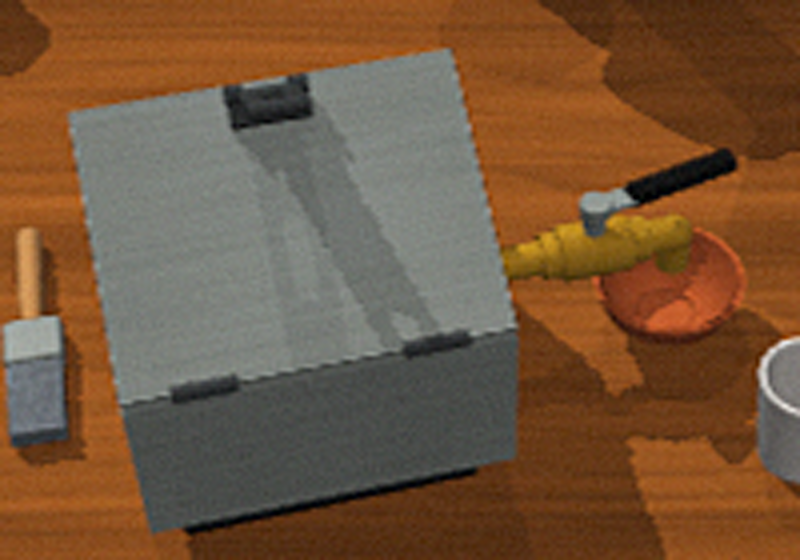

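```bash
cat > m.py <<'E'
import numpy as np
from scipy.spatial.transform import Rotation as R
from scipy.optimize import least_squares
CAL={"scene":(49.294378689322656,319.0566,198.7118,[[0.0024880907402347018, 0.9999905477814303, -0.0035656349032999217, 0.014040142989415657], [0.7330646335172809, -0.004249122776363593, -0.6801457108898108, -0.3489941628299742], [-0.6801544328243718, -0.000921576598368733, -0.7330682766331733, 1.6354494426035617]]),
"top":(52.71394869777689,320.75147,203.9879,[[0.025933721037418592, -0.9996568961566642, -0.003678597501398576, -0.020725431034643735], [-0.9992830664137489, -0.02582213860334129, -0.027687006640030078, 0.6116449222819296], [0.027582517867094397, 0.004393987297863215, -0.9996098726922105, 1.1092382046504754]])}
def proj(n,P):
    f,cx,cy,T=CAL[n];T=np.array(T);p=T[:,:3]@P+T[:,3];f=200/np.tan(np.radians(f/2))
    return np.array([cx+f*p[0]/p[2],cy+f*p[1]/p[2]])
def world(t,P): return np.array([t[0],t[1],0])+R.from_euler('z',t[2]).apply(P)
def lid(t,d,y,h):  # d from hinge axis forward, h above top
    a=t[3];return world(t,[.13-d*np.cos(a)+h*np.sin(a),y,.17+d*np.sin(a)+h*np.cos(a)])
def hasp(t,r,y=0):
    b=t[4];return lid(t,.175-r*np.cos(b),y,.010+r*np.sin(b))
def valve(t,r,z=.124):
    v=t[5];return world(t,[t[6]-r*np.sin(v),.21+r*np.cos(v),z])
E
cat > fit.py <<'E'
from m import *
tc=lambda u,v:((u+.5)/3.6-.5+240,(v+.5)/3.6-.5+140)
sc=lambda u,v:((u+.5)/4-.5+200,(v+.5)/4-.5+130)
O=[("dFL","top",tc(355,509),lambda t:world(t,[-.13,.12,.17])),("dFR","top",tc(710,430),lambda t:world(t,[-.13,-.12,.17])),
("hL","top",tc(271,122),lambda t:lid(t,.0,.12,0)),("hR","top",tc(624,47),lambda t:lid(t,.0,-.12,0)),
("lL","top",tc(334,378),lambda t:lid(t,.186,.12,0)),("lR","top",tc(719,289),lambda t:lid(t,.186,-.12,0)),
("foot","top",tc(522,417),lambda t:world(t,[-.095,0,.176])),
("hh","top",tc(515,306),lambda t:hasp(t,0)),("htip","top",tc(502,182),lambda t:hasp(t,.088)),
("ve","top",tc(40,408),lambda t:valve(t,.11)),("vs","top",tc(182,343),lambda t:valve(t,0,.13)),
("s lR","scene",sc(70,113),lambda t:lid(t,.186,-.12,0)),("s lL","scene",sc(451,50),lambda t:lid(t,.186,.12,0)),
("s hR","scene",sc(122,403),lambda t:lid(t,0,-.12,0)),("s hL","scene",sc(516,330),lambda t:lid(t,0,.12,0)),
("s ve","scene",sc(735,158),lambda t:valve(t,.11)),("s vs","scene",sc(595,200),lambda t:valve(t,0,.13))]
r=least_squares(lambda t:np.concatenate([proj(n,f(t))-p for _,n,p,f in O]),[.58,-.07,.2,.45,1.2,.2,0],loss='soft_l1')
t=r.x;print(t.round(4))
for k,n,p,f in O:print(k,(proj(n,f(t))-p).round(1),f(t).round(3))
print("scene htip crop",(proj("scene",hasp(t,.088))-[200,130])*4)
np.save("t.npy",t)
E
python3 fit.py
```

```text
[ 0.5819 -0.137   0.2424  0.4826  1.0345  0.2099 -0.0019]
dFL [0.1 0.1] [ 0.427 -0.052  0.17 ]
dFR [0.9 0.1] [ 0.484 -0.285  0.17 ]
hL [-0.2  0.1] [0.679 0.011 0.17 ]
hR [ 0.4 -0.8] [ 0.737 -0.222  0.17 ]
lL [-2.1 -0.5] [ 0.519 -0.029  0.256]
lR [0.  0.3] [ 0.577 -0.262  0.256]
foot [0.6 0.4] [ 0.49  -0.16   0.176]
hh [1. 1.] [ 0.562 -0.142  0.26 ]
htip [-0.  0.] [ 0.635 -0.124  0.306]
ve [-0.3  0.6] [0.482 0.165 0.124]
vs [0.6 0.4] [0.53  0.066 0.13 ]
s lR [-0.2 -0.2] [ 0.577 -0.262  0.256]
s lL [ 0.9 -0.2] [ 0.519 -0.029  0.256]
s hR [-0.4  1.4] [ 0.737 -0.222  0.17 ]
s hL [1.2 0.4] [0.679 0.011 0.17 ]
s ve [0.2 0.6] [0.482 0.165 0.124]
s vs [0.7 0.8] [0.53  0.066 0.13 ]
scene htip crop [281.48994432 112.18169509]
```

The model fits both views to about 1 px, with tank yaw 0.242, lid 0.48, hasp 1.03 and valve 0.21. I'll rise, align the tool with the tank axes and shut the jaws.

>>> drive_tool(increments=[{"delta_pos":[0,0,-20],"turn":-0.106,"jaw":-1},{"delta_pos":[0,0,-20],"turn":-0.106,"jaw":-1},{"delta_pos":[0,0,-20],"turn":-0.106,"jaw":-1},{"delta_pos":[0,0,-20],"turn":-0.105,"jaw":-1},{"delta_pos":[0,0,-20],"turn":-0.105,"jaw":-1},{"delta_pos":[0,0,0],"turn":0,"jaw":-1}])

```text
time: 0.6
tool_pos: [0.1891, 0.6485, 0.5098]
tcp_rot: [-0.387, 3.114, 0.011]
wrist_force: [0.8, 1.2, 1.5]
width: 0.145
grip_force: 0.0
```

```bash
cat > go.py <<'E'
import sys
from m import *
from workcell import bot
t=np.load("t.npy");s=bot.read_state();Q=R.from_rotvec(s["tcp_rot"])
tip=s["tool_pos"]+Q.apply([0,0,.173])
loc=R.from_euler('z',-t[2]).apply(tip-[t[0],t[1],0])
X=Q.apply([1,0,0]);print("t",round(s["time"],2),"tip in tank mm",(loc*1e3).round(1),"world",tip.round(3),"F",s["wrist_force"].round(1),"w",round(s["width"],2),"yawerr",round(float(np.arctan2(-X[1],-X[0])-t[2]),3),"q",s["q"].round(2))
for a in sys.argv[1:]:
    g=world(t,np.array(eval(a))/1e3);print(a,"delta tool mm",(Q.inv().apply(g-tip)*1e3).round(1))
E
python3 go.py -- 2>/dev/null [-25,80,330]; python3 go.py [-25,80,330]
```

```text
t 0.6 tip in tank mm [-192.   857.9  336.8] world [0.19  0.65  0.337] F [0.8 1.2 1.5] w 0.14 yawerr 0.005 q [ 1.25  0.22  1.47  0.    1.45 -0.57]
t 0.6 tip in tank mm [-192.   857.9  336.8] world [0.19  0.65  0.337] F [0.8 1.2 1.5] w 0.14 yawerr 0.005 q [ 1.25  0.22  1.47  0.    1.45 -0.57]
[-25,80,330] delta tool mm [-163.2 -778.7    2.5]
```

>>> drive_tool(increments=[{"delta_pos":[-7.8,-37,0],"turn":0,"jaw":-1},{"delta_pos":[-7.8,-37,0],"turn":0,"jaw":-1},{"delta_pos":[-7.8,-37,0],"turn":0,"jaw":-1},{"delta_pos":[-7.8,-37,0],"turn":0,"jaw":-1},{"delta_pos":[-7.8,-37,0],"turn":0,"jaw":-1},{"delta_pos":[-7.8,-37,0],"turn":0,"jaw":-1},{"delta_pos":[-7.8,-37,0],"turn":0,"jaw":-1},{"delta_pos":[-7.8,-37,0],"turn":0,"jaw":-1}])

```text
time: 1.27
tool_pos: [0.3213, 0.374, 0.5032]
tcp_rot: [0.379, -3.117, 0.002]
wrist_force: [0.8, -0.3, 0.2]
width: -0.001
grip_force: 0.0
```

>>> drive_tool(increments=[{"delta_pos":[-7.8,-37,0],"turn":0,"jaw":-1},{"delta_pos":[-7.8,-37,0],"turn":0,"jaw":-1},{"delta_pos":[-7.8,-37,0],"turn":0,"jaw":-1},{"delta_pos":[-7.8,-37,0],"turn":0,"jaw":-1},{"delta_pos":[-7.8,-37,0],"turn":0,"jaw":-1},{"delta_pos":[-7.8,-37,0],"turn":0,"jaw":-1},{"delta_pos":[-7.8,-37,0],"turn":0,"jaw":-1},{"delta_pos":[-7.8,-37,0],"turn":0,"jaw":-1}])

```text
time: 1.93
tool_pos: [0.4533, 0.1018, 0.5034]
tcp_rot: [0.379, -3.118, -0.0]
wrist_force: [0.8, 1.2, -0.1]
width: 0.002
grip_force: 0.0
```

```bash
python3 go.py [-25,80,330]
```

```text
t 1.93 tip in tank mm [-67.7 262.8 330.4] world [0.453 0.102 0.33 ] F [ 0.8  1.2 -0.1] w 0.0 yawerr -0.001 q [ 0.17 -0.19  1.89  0.    1.44 -1.65]
[-25,80,330] delta tool mm [ -42.8 -182.7    0.4]
```

>>> drive_tool(increments=[{"delta_pos":[-8,-36,0],"turn":0,"jaw":-1},{"delta_pos":[-8,-36,0],"turn":0,"jaw":-1},{"delta_pos":[-8,-36,0],"turn":0,"jaw":-1},{"delta_pos":[-8,-36,0],"turn":0,"jaw":-1},{"delta_pos":[-8,-28,0],"turn":0,"jaw":-1},{"delta_pos":[0,0,0],"turn":0,"jaw":-1}])

```text
time: 2.43
tool_pos: [0.5352, -0.0576, 0.5026]
tcp_rot: [0.372, -3.118, 0.003]
wrist_force: [-0.6, 0.5, 0.7]
width: -0.002
grip_force: 0.0
```

>>> drive_tool(increments=[{"delta_pos":[0,0,25],"turn":0,"jaw":-1},{"delta_pos":[0,0,25],"turn":0,"jaw":-1},{"delta_pos":[0,0,15],"turn":0,"jaw":-1},{"delta_pos":[0,0,12],"turn":0,"jaw":-1},{"delta_pos":[0,0,12],"turn":0,"jaw":-1},{"delta_pos":[0,0,12],"turn":0,"jaw":-1},{"delta_pos":[0,0,12],"turn":0,"jaw":-1},{"delta_pos":[0,0,12],"turn":0,"jaw":-1}])

```text
time: 3.1
tool_pos: [0.5338, -0.0533, 0.3793]
tcp_rot: [-0.382, 3.117, -0.001]
wrist_force: [-0.3, -1.2, 1.7]
width: -0.002
grip_force: 0.9
```

```bash
python3 go.py [-25,80,170]
```

```text
t 3.1 tip in tank mm [-26.4  92.7 206.3] world [ 0.534 -0.053  0.206] F [-0.3 -1.2  1.7] w -0.0 yawerr 0.002 q [-0.15  0.02  1.93 -0.    1.19 -1.96]
[-25,80,170] delta tool mm [ -1.4 -12.7  36.3]
```

>>> drive_tool(increments=[{"delta_pos":[0,0,8],"turn":0,"jaw":-1},{"delta_pos":[0,0,8],"turn":0,"jaw":-1},{"delta_pos":[0,0,6],"turn":0,"jaw":-1},{"delta_pos":[0,0,4],"turn":0,"jaw":-1},{"delta_pos":[0,0,2],"turn":0,"jaw":-1},{"delta_pos":[0,0,1],"turn":0,"jaw":-1},{"delta_pos":[0,0,0],"turn":0,"jaw":-1}])

```text
time: 3.68
tool_pos: [0.5338, -0.0535, 0.3507]
tcp_rot: [-0.382, 3.118, 0.0]
wrist_force: [0.3, 0.4, 0.7]
width: 0.002
grip_force: 0.0
```

```bash
python3 go.py [-25,80,170]
```

```text
t 3.68 tip in tank mm [-26.6  92.6 177.7] world [ 0.534 -0.053  0.178] F [0.3 0.4 0.7] w 0.0 yawerr 0.002 q [-0.15  0.04  1.96  0.    1.14 -1.96]
[-25,80,170] delta tool mm [ -1.5 -12.6   7.7]
```

>>> drive_tool(increments=[{"delta_pos":[0,0,2],"turn":0,"jaw":-1},{"delta_pos":[0,0,2],"turn":0,"jaw":-1},{"delta_pos":[0,0,2],"turn":0,"jaw":-1},{"delta_pos":[0,0,1],"turn":0,"jaw":-1},{"delta_pos":[0,0,0],"turn":0,"jaw":-1}])

```text
time: 4.1
tool_pos: [0.5338, -0.0535, 0.3436]
tcp_rot: [-0.383, 3.118, -0.0]
wrist_force: [0.5, -0.5, 0.6]
width: 0.001
grip_force: 0.2
```

>>> drive_tool(increments=[{"delta_pos":[0,0,1],"turn":0,"jaw":-1},{"delta_pos":[0,0,0],"turn":0,"jaw":-1}])

```text
time: 4.27
tool_pos: [0.5338, -0.0535, 0.3434]
tcp_rot: [-0.383, 3.118, -0.0]
wrist_force: [-1.2, 0.2, 4.8]
width: 0.002
grip_force: 2.3
```

>>> drive_tool(increments=[{"delta_pos":[0,0,1],"turn":0,"jaw":-1},{"delta_pos":[0,0,0],"turn":0,"jaw":-1}])

```text
time: 4.43
tool_pos: [0.5338, -0.0535, 0.3434]
tcp_rot: [-0.383, 3.118, -0.0]
wrist_force: [-3.8, 0.2, 9.9]
width: -0.002
grip_force: 4.8
```

The lid has bottomed: the tip is at 170 mm and the force is rising. Now I'll lift and move behind the hasp.

>>> drive_tool(increments=[{"delta_pos":[0,0,-25],"turn":0,"jaw":-1},{"delta_pos":[0,0,-35],"turn":0,"jaw":-1},{"delta_pos":[0,0,-35],"turn":0,"jaw":-1},{"delta_pos":[-15,0,-35],"turn":0,"jaw":-1},{"delta_pos":[-20,-22,0],"turn":0,"jaw":-1},{"delta_pos":[-20,-25,0],"turn":0,"jaw":-1},{"delta_pos":[-15,-25,0],"turn":0,"jaw":-1},{"delta_pos":[0,-20,0],"turn":0,"jaw":-1}])

```text
time: 5.1
tool_pos: [0.6261, -0.1266, 0.4711]
tcp_rot: [-0.384, 3.117, -0.0]
wrist_force: [-0.4, -0.4, -0.6]
width: -0.002
grip_force: 0.0
```

```bash
python3 go.py [40,0,215]
python3 - <<'E'
from workcell import bot
from m import *
import cv2
t=np.load("t.npy");t[3]=0
ims=[]
s=bot.read_state();c=bot.read_camera("wrist");f=200/np.tan(np.radians(c["fovy"]/2));H=np.linalg.inv(np.array(c["hand_eye"]));Q=R.from_rotvec(s["tcp_rot"])
def pw(P):
    p=H[:3,:3]@Q.inv().apply(P-s["tool_pos"])+H[:3,3];return np.array([c["cx"]+f*p[0]/p[2],c["cy"]+f*p[1]/p[2]])
pts={"tip":hasp(t,.088),"hinge":hasp(t,0),"dFL":world(t,[-.13,.12,.17]),"dFR":world(t,[-.13,-.12,.17]),"lL":lid(t,.186,.12,0),"lR":lid(t,.186,-.12,0),"catch":world(t,[-.095,0,.196])}
for k,P in pts.items():print(k,pw(P).round(0))
w=c["pixels"][:,:,::-1].copy()
c=bot.read_camera("top")["pixels"][140:300,240:460,::-1]
cv2.imwrite("pics/w1.png",np.hstack([cv2.resize(w,(480,300)),cv2.resize(c,(320,300))]))
E
```

```text
t 5.1 tip in tank mm [ 45.6  -0.6 298.1] world [ 0.626 -0.127  0.298] F [-0.4 -0.4 -0.6] w -0.0 yawerr 0.003 q [-0.24  0.16  1.6   0.    1.37 -2.05]
[40,0,215] delta tool mm [ 5.7  0.6 83.1]
tip [319. 156.]
hinge [319.  71.]
dFL [504. -68.]
dFR [134. -70.]
lL [486.  55.]
lR [152.  54.]
catch [319. -17.]
```

View pics/w1.png

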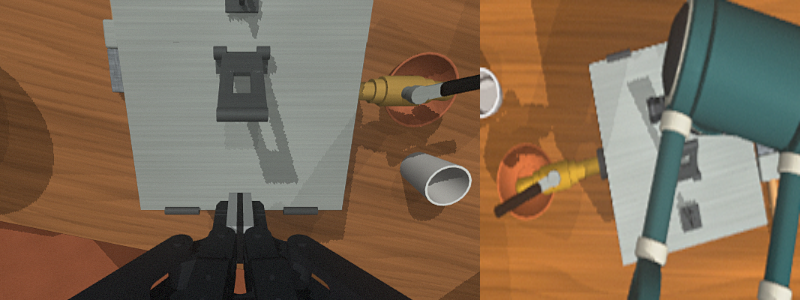

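The hasp roll at (242,114) and the hinge at (242,55) match the predictions (239,117) and (239,53), so the lid is shut. Next I'll descend behind the hasp and push forward.

>>> drive_tool(increments=[{"delta_pos":[0,0,30],"turn":0,"jaw":-1},{"delta_pos":[0,0,30],"turn":0,"jaw":-1},{"delta_pos":[0,0,18],"turn":0,"jaw":-1},{"delta_pos":[10,0,0],"turn":0,"jaw":-1},{"delta_pos":[12,0,0],"turn":0,"jaw":-1},{"delta_pos":[12,0,0],"turn":0,"jaw":-1},{"delta_pos":[12,0,0],"turn":0,"jaw":-1},{"delta_pos":[12,0,0],"turn":0,"jaw":-1}])

```text
time: 5.87
tool_pos: [0.5669, -0.1402, 0.397]
tcp_rot: [-0.382, 3.113, -0.003]
wrist_force: [1.3, 0.1, 0.0]
width: 0.005
grip_force: 0.0
```

>>> drive_tool(increments=[{"delta_pos":[12,0,0],"turn":0,"jaw":-1},{"delta_pos":[12,0,0],"turn":0,"jaw":-1},{"delta_pos":[12,0,0],"turn":0,"jaw":-1},{"delta_pos":[12,0,0],"turn":0,"jaw":-1},{"delta_pos":[10,0,0],"turn":0,"jaw":-1},{"delta_pos":[0,0,0],"turn":0,"jaw":-1}])

```text
time: 6.37
tool_pos: [0.5092, -0.1543, 0.3933]
tcp_rot: [0.381, -3.116, -0.0]
wrist_force: [-0.1, -0.3, -0.1]
width: 0.007
grip_force: 0.0
```

```bash
python3 go.py [-73,0,220] [-112,0,265]
```

```text
t 6.37 tip in tank mm [-75.    0.7 220.3] world [ 0.509 -0.154  0.22 ] F [-0.1 -0.3 -0.1] w 0.01 yawerr 0.001 q [-0.34  0.    1.92 -0.    1.22 -2.15]
[-73,0,220] delta tool mm [-2.  -0.7  0.3]
[-112,0,265] delta tool mm [ 37.1  -0.7 -44.6]
```

>>> drive_tool(increments=[{"delta_pos":[-6,0,-5],"turn":0,"jaw":-1},{"delta_pos":[0,0,-25],"turn":0,"jaw":-1},{"delta_pos":[0,0,-30],"turn":0,"jaw":-1},{"delta_pos":[0,0,0],"turn":0,"jaw":-1}])

```text
time: 6.7
tool_pos: [0.5194, -0.1528, 0.4605]
tcp_rot: [-0.382, 3.109, -0.007]
wrist_force: [0.9, 0.2, 1.1]
width: 0.0
grip_force: 0.0
```

```bash
cat > look.py <<'E'
import sys
from workcell import bot
from m import *
import cv2
t=np.load("t.npy");t[3]=0
s=bot.read_state();c=bot.read_camera("wrist");f=200/np.tan(np.radians(c["fovy"]/2));H=np.linalg.inv(np.array(c["hand_eye"]));Q=R.from_rotvec(s["tcp_rot"])
def pw(P):
    p=H[:3,:3]@Q.inv().apply(P-s["tool_pos"])+H[:3,3];return np.array([c["cx"]+f*p[0]/p[2],c["cy"]+f*p[1]/p[2]])
for b in eval(sys.argv[2]):
    t[4]=b;print("hasp",b,pw(hasp(t,.088)).round(0))
for v in eval(sys.argv[3]):
    t[5]=v;print("valve",v,pw(valve(t,.110)).round(0))
print("hinge",pw(hasp(t,0)).round(0),"stem",pw(valve(t,0)).round(0))
cv2.imwrite(sys.argv[1],c["pixels"][:,:,::-1])
E
python3 go.py [-112,0,265];python3 look.py pics/w2.png [1.9,2.1,2.3,2.5] [.21]
```

```text
t 6.7 tip in tank mm [-62.9  -1.2 287.5] world [ 0.521 -0.153  0.288] F [0.9 0.2 1.1] w 0.0 yawerr 0.002 q [-0.33 -0.02  1.82  0.    1.33 -2.15]
[-112,0,265] delta tool mm [49.2  1.5 22.1]
hasp 1.9 [320. 230.]
hasp 2.1 [320. 196.]
hasp 2.3 [320. 165.]
hasp 2.5 [320. 139.]
valve 0.21 [657. 217.]
hinge [320. 219.] stem [538. 239.]
```

View pics/w2.png

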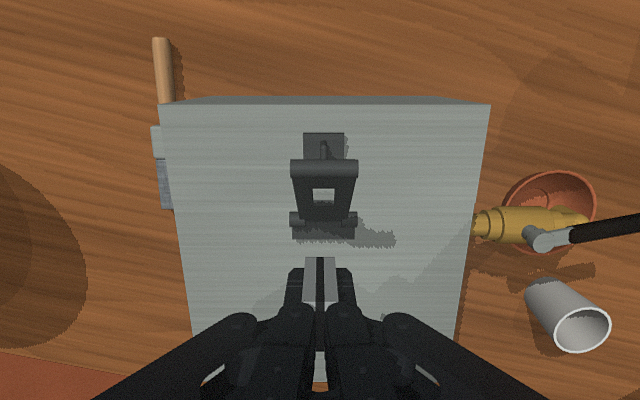

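The roll is at (324,168), so the hasp is at about 2.28 and leaning forward. Next I'll press the roll down from above, keeping outboard of the loop.

>>> drive_tool(increments=[{"delta_pos":[25,0,0],"turn":0,"jaw":-1},{"delta_pos":[25,1,0],"turn":0,"jaw":-1},{"delta_pos":[0,0,20],"turn":0,"jaw":-1},{"delta_pos":[0,0,15],"turn":0,"jaw":-1},{"delta_pos":[3,0,12],"turn":0,"jaw":-1},{"delta_pos":[4,0,12],"turn":0,"jaw":-1},{"delta_pos":[4,0,10],"turn":0,"jaw":-1},{"delta_pos":[5,0,0],"turn":0,"jaw":-1}])

```text
time: 7.42
tool_pos: [0.4461, -0.1694, 0.3806]
tcp_rot: [0.381, -3.092, 0.002]
wrist_force: [-19.5, -9.5, 5.2]
width: 0.001
grip_force: 10.2
```

```bash
python3 go.py [-130,0,185]
```

```text
t 7.42 tip in tank mm [-144.1    1.5  207.7] world [ 0.442 -0.17   0.208] F [-19.5  -9.5   5.2] w 0.0 yawerr 0.003 q [-0.41 -0.09  2.03 -0.02  1.22 -2.22]
[-130,0,185] delta tool mm [-14.7  -1.6  22.3]
```

>>> drive_tool(increments=[{"delta_pos":[3,0,-12],"turn":0,"jaw":-1},{"delta_pos":[0,0,-30],"turn":0,"jaw":-1},{"delta_pos":[-10,0,-30],"turn":0,"jaw":-1},{"delta_pos":[-25,0,0],"turn":0,"jaw":-1},{"delta_pos":[-25,0,0],"turn":0,"jaw":-1},{"delta_pos":[-10,0,0],"turn":0,"jaw":-1},{"delta_pos":[0,0,0],"turn":0,"jaw":-1}])

```text
time: 8.0
tool_pos: [0.5196, -0.1506, 0.4557]
tcp_rot: [0.385, -3.117, -0.001]
wrist_force: [-0.5, 0.7, -0.1]
width: 0.001
grip_force: 0.0
```

```bash
python3 go.py [-125,0,270];python3 look.py pics/w3.png [2.1,2.3,2.5,2.7,2.9,3.14] [.21]
```

```text
t 8.0 tip in tank mm [-63.9   1.9 282.7] world [ 0.519 -0.15   0.283] F [-0.5  0.7 -0.1] w 0.0 yawerr 0.004 q [-0.33 -0.02  1.83  0.    1.34 -2.15]
[-125,0,270] delta tool mm [61.1 -1.7 12.8]
hasp 2.1 [314. 201.]
hasp 2.3 [314. 169.]
hasp 2.5 [314. 143.]
hasp 2.7 [315. 123.]
hasp 2.9 [315. 111.]
hasp 3.14 [315. 104.]
valve 0.21 [655. 222.]
hinge [315. 224.] stem [535. 243.]
```

View pics/w3.png

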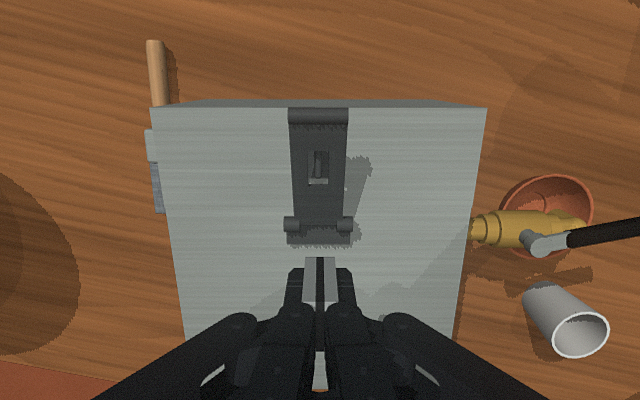

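The roll is at (318,115), so the hasp is at about 2.83 with the slot around the loop. The finger had slid just past the roll. I'll press straight down at x=-124.

>>> drive_tool(increments=[{"delta_pos":[20,-1,0],"turn":0,"jaw":-1},{"delta_pos":[20,-1,0],"turn":0,"jaw":-1},{"delta_pos":[18,0,0],"turn":0,"jaw":-1},{"delta_pos":[0,0,20],"turn":0,"jaw":-1},{"delta_pos":[0,0,20],"turn":0,"jaw":-1},{"delta_pos":[0,0,15],"turn":0,"jaw":-1},{"delta_pos":[0,0,0],"turn":0,"jaw":-1}])

```text
time: 8.63
tool_pos: [0.4594, -0.1668, 0.3973]
tcp_rot: [0.381, -3.111, -0.006]
wrist_force: [-0.8, 0.0, -0.5]
width: 0.003
grip_force: 0.0
```

```bash
python3 go.py [-124,0,186]
```

```text
t 8.63 tip in tank mm [-127.2    1.3  224.3] world [ 0.458 -0.166  0.224] F [-0.8  0.  -0.5] w 0.0 yawerr 0.001 q [-0.4  -0.09  2.   -0.    1.24 -2.21]
[-124,0,186] delta tool mm [-3.4 -1.5 38.3]
```

>>> drive_tool(increments=[{"delta_pos":[-3,-1,6],"turn":0,"jaw":-1},{"delta_pos":[0,0,6],"turn":0,"jaw":-1},{"delta_pos":[0,0,6],"turn":0,"jaw":-1},{"delta_pos":[0,0,6],"turn":0,"jaw":-1},{"delta_pos":[0,0,5],"turn":0,"jaw":-1},{"delta_pos":[0,0,4],"turn":0,"jaw":-1},{"delta_pos":[0,0,2],"turn":0,"jaw":-1},{"delta_pos":[0,0,0],"turn":0,"jaw":-1}])

```text
time: 9.3
tool_pos: [0.465, -0.1673, 0.3661]
tcp_rot: [0.383, -3.117, -0.001]
wrist_force: [0.8, -0.4, 0.6]
width: -0.0
grip_force: 0.0
```

```bash
python3 go.py [-124,0,186]
```

```text
t 9.3 tip in tank mm [-120.8   -1.3  193.1] world [ 0.465 -0.167  0.193] F [ 0.8 -0.4  0.6] w -0.0 yawerr 0.002 q [-0.4  -0.05  2.02 -0.    1.17 -2.21]
[-124,0,186] delta tool mm [3.2 1.3 7.1]
```

>>> drive_tool(increments=[{"delta_pos":[4,0,2],"turn":0,"jaw":-1},{"delta_pos":[0,0,2],"turn":0,"jaw":-1},{"delta_pos":[0,0,2],"turn":0,"jaw":-1},{"delta_pos":[0,0,1],"turn":0,"jaw":-1},{"delta_pos":[0,0,1],"turn":0,"jaw":-1},{"delta_pos":[0,0,0],"turn":0,"jaw":-1}])

```text
time: 9.8
tool_pos: [0.4612, -0.1684, 0.3585]
tcp_rot: [0.383, -3.118, -0.0]
wrist_force: [-0.1, 0.3, 1.1]
width: -0.003
grip_force: 0.0
```

>>> drive_tool(increments=[{"delta_pos":[0,0,1],"turn":0,"jaw":-1},{"delta_pos":[0,0,1],"turn":0,"jaw":-1},{"delta_pos":[0,0,0],"turn":0,"jaw":-1}])

```text
time: 10.05
tool_pos: [0.4615, -0.1685, 0.3575]
tcp_rot: [-0.383, 3.117, -0.001]
wrist_force: [-0.4, 0.5, 4.4]
width: -0.002
grip_force: 1.4
```

```bash
python3 go.py [-124,0,186]
```

```text
t 10.05 tip in tank mm [-124.2   -1.7  184.5] world [ 0.462 -0.169  0.185] F [-0.4  0.5  4.4] w -0.0 yawerr 0.002 q [-0.4  -0.05  2.04  0.    1.15 -2.22]
[-124,0,186] delta tool mm [-0.2  1.7 -1.5]
```

>>> drive_tool(increments=[{"delta_pos":[0,0,1],"turn":0,"jaw":-1},{"delta_pos":[0,0,1],"turn":0,"jaw":-1},{"delta_pos":[0,0,0],"turn":0,"jaw":-1}])

```text
time: 10.3
tool_pos: [0.4623, -0.1685, 0.3566]
tcp_rot: [-0.382, 3.114, -0.002]
wrist_force: [0.2, 0.8, 6.7]
width: 0.003
grip_force: 2.7
```

>>> drive_tool(increments=[{"delta_pos":[0,0,-15],"turn":0,"jaw":-1},{"delta_pos":[0,0,-35],"turn":0,"jaw":-1},{"delta_pos":[-10,0,-38],"turn":0,"jaw":-1},{"delta_pos":[-25,0,-10],"turn":0,"jaw":-1},{"delta_pos":[-25,0,0],"turn":0,"jaw":-1},{"delta_pos":[0,0,0],"turn":0,"jaw":-1}])

```text
time: 10.8
tool_pos: [0.5226, -0.1533, 0.4543]
tcp_rot: [-0.384, 3.113, -0.002]
wrist_force: [0.7, 0.6, -0.7]
width: 0.002
grip_force: 0.0
```

```bash
python3 go.py [22,308,230] ;python3 look.py pics/w4.png [2.9,3.04,3.14] [.21]
```

```text
t 10.8 tip in tank mm [-60.5  -2.  281.3] world [ 0.524 -0.153  0.281] F [ 0.7  0.6 -0.7] w 0.0 yawerr 0.003 q [-0.33 -0.01  1.82  0.    1.33 -2.15]
[22,308,230] delta tool mm [-83.2 309.8  51.2]
hasp 2.9 [321. 104.]
hasp 3.04 [321. 100.]
hasp 3.14 [321.  98.]
valve 0.21 [663. 218.]
hinge [321. 220.] stem [542. 240.]
```

View pics/w4.png

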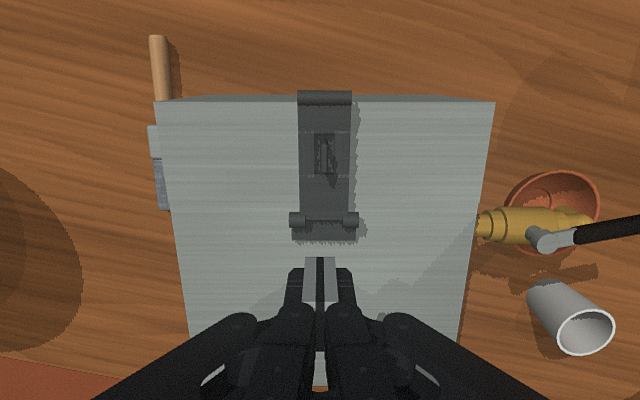

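The roll is at (325,97) against a predicted (321,98) for pi: the hasp is flat, with the loop through its slot. On to the valve.

>>> drive_tool(increments=[{"delta_pos":[-10,38,0],"turn":0,"jaw":-1},{"delta_pos":[-10,38,0],"turn":0,"jaw":-1},{"delta_pos":[-10,39,0],"turn":0,"jaw":-1},{"delta_pos":[-10,39,0],"turn":0,"jaw":-1},{"delta_pos":[-11,39,0],"turn":0,"jaw":-1},{"delta_pos":[-11,39,0],"turn":0,"jaw":-1},{"delta_pos":[-11,39,0],"turn":0,"jaw":-1},{"delta_pos":[-11,39,0],"turn":0,"jaw":-1}])

```text
time: 11.52
tool_pos: [0.5249, 0.1685, 0.4517]
tcp_rot: [0.382, -3.116, 0.001]
wrist_force: [0.5, 0.3, -0.7]
width: 0.001
grip_force: 0.0
```

>>> drive_tool(increments=[{"delta_pos":[0,0,30],"turn":0,"jaw":-1},{"delta_pos":[0,0,30],"turn":0,"jaw":-1},{"delta_pos":[0,0,10],"turn":0,"jaw":-1},{"delta_pos":[0,0,0],"turn":0,"jaw":-1}])

```text
time: 11.85
tool_pos: [0.5239, 0.1665, 0.378]
tcp_rot: [0.382, -3.109, 0.002]
wrist_force: [0.2, -0.2, -0.3]
width: 0.002
grip_force: 0.0
```

```bash
python3 go.py [22,308,115]
```

```text
t 11.85 tip in tank mm [ 15.  308.5 205. ] world [0.522 0.166 0.205] F [ 0.2 -0.2 -0.3] w 0.0 yawerr 0.002 q [ 0.26  0.05  1.9  -0.    1.2  -1.55]
[22,308,115] delta tool mm [-7.8 -0.5 89.9]
```

>>> drive_tool(increments=[{"delta_pos":[-7,-3,30],"turn":0,"jaw":-1},{"delta_pos":[0,0,30],"turn":0,"jaw":-1},{"delta_pos":[0,0,25],"turn":0,"jaw":-1},{"delta_pos":[0,0,5],"turn":0,"jaw":-1},{"delta_pos":[0,0,0],"turn":0,"jaw":-1}])

```text
time: 12.27
tool_pos: [0.533, 0.165, 0.2916]
tcp_rot: [0.38, -3.115, 0.001]
wrist_force: [-0.1, 0.1, 0.3]
width: -0.001
grip_force: 0.0
```

```bash
python3 go.py [0,300,115]; python3 -c "
import numpy as np
for v in (.21,.5,.8,1.1,1.35,1.5708):print(v,(-2-85*np.sin(v)+23*np.cos(v)).round(),(210+85*np.cos(v)+23*np.sin(v)).round())"
```

```text
t 12.27 tip in tank mm [ 24.4 304.9 118.6] world [0.532 0.165 0.119] F [-0.1  0.1  0.3] w -0.0 yawerr 0.0 q [ 0.26  0.14  1.97 -0.    1.03 -1.56]
[0,300,115] delta tool mm [24.4 -4.9  3.7]
0.21 3.0 298.0
0.5 -23.0 296.0
0.8 -47.0 286.0
1.1 -67.0 269.0
1.35 -80.0 251.0
1.5708 -87.0 233.0
```

>>> drive_tool(increments=[{"delta_pos":[10,-4,2],"turn":0,"jaw":-1},{"delta_pos":[11,-3,2],"turn":0,"jaw":-1},{"delta_pos":[13,-1,0],"turn":0,"jaw":-1},{"delta_pos":[13,-1,0],"turn":0,"jaw":-1},{"delta_pos":[12,-5,0],"turn":0,"jaw":-1},{"delta_pos":[12,-5,0],"turn":0,"jaw":-1},{"delta_pos":[10,-8,0],"turn":0,"jaw":-1},{"delta_pos":[10,-9,0],"turn":0,"jaw":-1}])

```text
time: 12.93
tool_pos: [0.4534, 0.1084, 0.2897]
tcp_rot: [-0.383, 3.116, 0.001]
wrist_force: [1.8, 1.3, 0.4]
width: 0.005
grip_force: 1.1
```

>>> drive_tool(increments=[{"delta_pos":[7,-9,0],"turn":0,"jaw":-1},{"delta_pos":[6,-9,0],"turn":0,"jaw":-1},{"delta_pos":[4,-8,0],"turn":0,"jaw":-1},{"delta_pos":[3,-6,0],"turn":0,"jaw":-1},{"delta_pos":[0,0,0],"turn":0,"jaw":-1}])

```text
time: 13.35
tool_pos: [0.4419, 0.0718, 0.2883]
tcp_rot: [0.38, -3.117, 0.001]
wrist_force: [-0.4, -0.7, -0.4]
width: 0.004
grip_force: 0.0
```

```bash
python3 go.py [-87,232,115]
```

```text
t 13.35 tip in tank mm [-86.1 236.2 115.3] world [0.442 0.072 0.115] F [-0.4 -0.7 -0.4] w 0.0 yawerr 0.0 q [ 0.11 -0.06  2.19 -0.    1.02 -1.71]
[-87,232,115] delta tool mm [ 0.9 -4.2  0.3]
```

Keep pushing to -y until the stop force shows.

>>> drive_tool(increments=[{"delta_pos":[0,-3,0],"turn":0,"jaw":-1},{"delta_pos":[0,-2,0],"turn":0,"jaw":-1},{"delta_pos":[0,-2,0],"turn":0,"jaw":-1},{"delta_pos":[0,0,0],"turn":0,"jaw":-1}])

```text
time: 13.68
tool_pos: [0.4434, 0.0672, 0.2881]
tcp_rot: [0.381, -3.115, -0.005]
wrist_force: [-3.2, 6.2, 0.8]
width: 0.002
grip_force: 3.4
```

>>> drive_tool(increments=[{"delta_pos":[0,-2,0],"turn":0,"jaw":-1},{"delta_pos":[0,-1,0],"turn":0,"jaw":-1},{"delta_pos":[0,0,0],"turn":0,"jaw":-1}])

```text
time: 13.93
tool_pos: [0.4437, 0.066, 0.2881]
tcp_rot: [0.379, -3.115, -0.012]
wrist_force: [-5.6, 15.7, 3.3]
width: -0.003
grip_force: 8.4
```

```bash
python3 go.py [-87,232,115]
```

```text
t 13.93 tip in tank mm [-85.8 231.7 115.1] world [0.443 0.067 0.115] F [-5.6 15.7  3.3] w -0.0 yawerr 0.0 q [ 0.09 -0.06  2.19  0.01  1.02 -1.73]
[-87,232,115] delta tool mm [1.2 0.3 0.1]
```

>>> drive_tool(increments=[{"delta_pos":[0,10,0],"turn":0,"jaw":-1},{"delta_pos":[0,15,0],"turn":0,"jaw":-1},{"delta_pos":[0,15,-25],"turn":0,"jaw":-1},{"delta_pos":[0,15,-38],"turn":0,"jaw":-1},{"delta_pos":[0,15,-38],"turn":0,"jaw":-1},{"delta_pos":[0,38,-38],"turn":0,"jaw":-1},{"delta_pos":[0,40,0],"turn":0,"jaw":-1},{"delta_pos":[0,40,0],"turn":0,"jaw":-1}])

```text
time: 14.6
tool_pos: [0.402, 0.2392, 0.4228]
tcp_rot: [-0.38, 3.111, 0.002]
wrist_force: [0.7, 0.8, -0.9]
width: 0.0
grip_force: 0.0
```

>>> drive_tool(increments=[{"delta_pos":[0,40,0],"turn":0,"jaw":-1},{"delta_pos":[0,40,0],"turn":0,"jaw":-1},{"delta_pos":[0,40,0],"turn":0,"jaw":-1},{"delta_pos":[0,40,0],"turn":0,"jaw":-1},{"delta_pos":[0,0,0],"turn":0,"jaw":-1},{"delta_pos":[0,0,0],"turn":0,"jaw":-1}])

```text
time: 15.1
tool_pos: [0.3619, 0.3949, 0.4187]
tcp_rot: [-0.39, 3.117, -0.002]
wrist_force: [0.5, -1.1, -0.4]
width: 0.002
grip_force: 0.0
```

```bash
python3 go.py
python3 - <<'E'
from workcell import bot
from m import *
import cv2
t=np.load("t.npy");t[3:6]=[0,np.pi,np.pi/2]
for k,P in {"ve":valve(t,.11),"vs":valve(t,0,.13),"ht":hasp(t,.088),"lL":lid(t,.186,.12,0),"lR":lid(t,.186,-.12,0)}.items():
    print(k,((proj("top",P)-[230,130])*3.2).round(),((proj("scene",P)-[200,130])*3).round())
a=cv2.resize(bot.read_camera("top")["pixels"][130:300,230:460,::-1],None,fx=3.2,fy=3.2,interpolation=2)
cv2.imwrite("pics/f1.png",a)
b=cv2.resize(bot.read_camera("scene")["pixels"][130:270,200:430,::-1],None,fx=3,fy=3,interpolation=2);cv2.imwrite("pics/f2.png",b)
E
```

```text
t 15.1 tip in tank mm [-85.8 568.9 245.7] world [0.362 0.395 0.246] F [ 0.5 -1.1 -0.4] w 0.0 yawerr 0.006 q [ 0.78 -0.01  1.88 -0.    1.27 -1.04]
ve [225. 476.] [414.  78.]
vs [194. 337.] [447. 151.]
ht [509. 454.] [188.  54.]
lL [325. 385.] [336.  96.]
lR [643. 315.] [ 66. 142.]
```

View pics/f1.png

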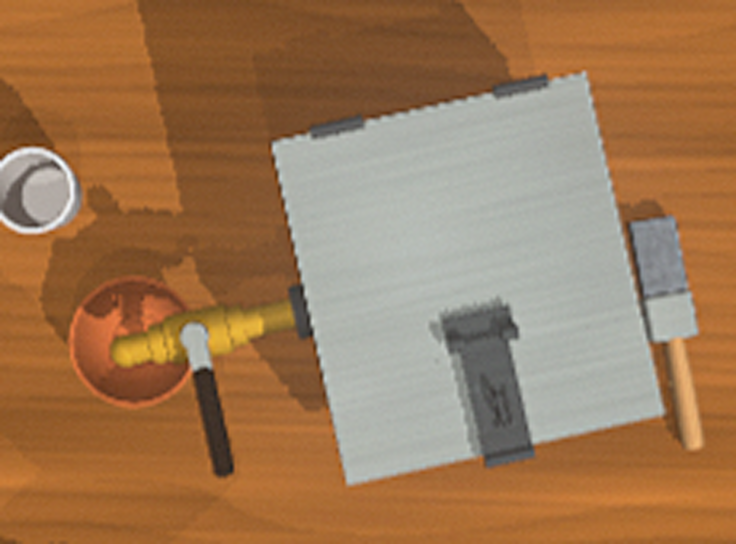

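View pics/f2.png

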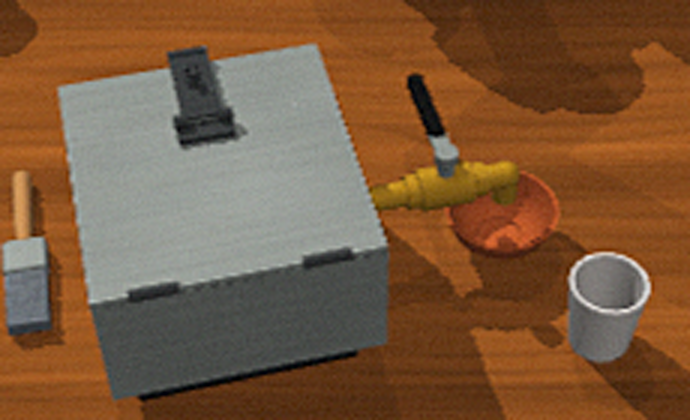

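The lever end is at (224,475) against a predicted (225,476), and the hasp tip at (509,457) against (509,454). The lid is level with the deck, and the bowl, pot and brush haven't moved. Handing in.

```bash
python3 -c "
from workcell import bot
print(bot.finish_job())"
```

```text
the job is handed in; nothing more can be done
None
```

The tank is closed up and the job is handed in: lid shut, hasp flat over the catch, and tap lever square across its pipe, in that order. The last pictures show the bowl, pot and brush where they were, and the robot touching nothing, at about 15 s.

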